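# Stir the beads, then draw the sensor boom out over them and hold

### The job

Take the stirring rod from its stand and stir the ceramic beads in the steel beaker until every one has been pushed well away from where it lay, keeping them all in the beaker, then put the rod back upright in its stand and let go of it. Then squeeze in the lock button on the side of the sensor head to release the telescoping boom, draw the head out until its pointer stands at the same scale mark as the index tip of the beaker carrier, and finish while holding it exactly there with the button still squeezed in. Leave the timer, petri dish and tin where they are.

Things in the scene. Friction and masses are not known exactly. Their poses are not given: they have to be found in the camera images.
- gauge_stand: Fixed boom stand, origin on the worktop. Own axes: -x is the way the boom extends (roughly toward the robot), z up. Grey base plate 10 mm thick, x -120 to +255, y -115 to +70 mm. Column and aluminium sleeve (40 mm wide, top at 156 mm) at x +98 to +258, y 0. Scale rail at y -82 mm, x -115 to +100, 12 mm wide, top at 96 mm, a mark every 10 mm (long every 50).
- boom (a joint): How far the boom is drawn out of the sleeve, m, 0 (home) to 0.14, growing as the head moves along the stand's -x. It starts at 0 to 0.02. A brake locks it wherever it stands (against more than 30 N) while the button is out; with the button in it slides with a few N.
- head_grip (a point): Centre of the sensor head on the boom: white block, 50 mm along the stand's x, 34 mm along its y, 110 to 160 mm above the worktop; this point at 135 mm, stand y 0, x = 70 mm minus boom value. Axes as the stand's. Grip from above, fingers closing along the stand's y: one on the button (+y), one on the plain side. The pointer lies below: keep fingertips above 108 mm.
- lock_button (a joint): Lock button travel, m: about 0 out (locked), pressed along the stand's -y, 0.006 fully in. The brake is off beyond about 0.001. Spring: 8 N at rest, 11 N fully in, so grip with 20 N or more.
- button_face (a point): Middle of the outer face of the black lock button on the head's +y side, 24 mm along x and 28 mm high, sticking out 8 mm beyond the head when out and 2 mm when fully in (35 to 36 mm across head and button).
- head_pointer (a point): Tip of the thin black pointer that stands out from under the head on its -y side over the scale, 101 mm above the worktop, at the same stand x as the head's centre. The sensor snout under the head reaches down to 86 mm.
- carrier: Beaker carrier, fixed on the stand's base plate, axes as the stand's; origin 10 mm above the worktop on the beaker's axis (stand y 0, stand x -55 to 0 mm, varies). Fixed open steel beaker, 96 mm outside, 90 mm inside diameter, rim 74 mm above the worktop. An index post on its -y side, outside the scale rail, rises to 107 mm.
- index_tip (a point): Tip of the carrier's black index, pointing at the scale from outside, 104 mm above the worktop, at the carrier's x 0, y -88 mm. When the head pointer is level with it (same place along the stand's x) the sensor is over the beaker's middle.
- beaker_floor (a point): Middle of the beaker's inner floor, 18 mm above the worktop.
- rod: Stirring rod, 200 mm long, 60 g: steel shaft 10 mm in diameter with a black handle 18 mm in diameter on the upper 70 mm. Origin at its lower end, z up along it. Stands loose, near upright (may lean 4 degrees), in the rod stand at the start, its lower end 8 mm above the worktop.
- rod_grip (a point): Point on the rod's axis in its handle, 175 mm above the lower end: where to take it from above. Grip firmly (40 N or more): the beads push the lower end sideways.
- rod_tip (a point): The rod's lower end.
- rod_stand: Fixed rod stand: foot 68 mm across, upright socket 12.5 mm inside diameter, floor at 8 mm, with a funnel mouth that widens from 12.5 mm at 50 mm height to 48 mm at 75 mm height. Origin on the worktop on the socket's axis.
- bead1: White ceramic bead, ball 20 mm in diameter, origin at its centre; lies on the beaker's floor. The five beads start in a ring of radius 34 mm round the beaker's axis, whose middle is free.
- bead2: White ceramic bead, ball 20 mm in diameter, origin at its centre; lies on the beaker's floor. The five beads start in a ring of radius 34 mm round the beaker's axis, whose middle is free.
- bead3: White ceramic bead, ball 20 mm in diameter, origin at its centre; lies on the beaker's floor. The five beads start in a ring of radius 34 mm round the beaker's axis, whose middle is free.
- bead4: White ceramic bead, ball 20 mm in diameter, origin at its centre; lies on the beaker's floor. The five beads start in a ring of radius 34 mm round the beaker's axis, whose middle is free.
- bead5: White ceramic bead, ball 20 mm in diameter, origin at its centre; lies on the beaker's floor. The five beads start in a ring of radius 34 mm round the beaker's axis, whose middle is free.
- timer: Small timer, 62x66x20 mm, a bystander.
- petri: Petri dish 59 mm across, a bystander.
- swab_tin: Metal tin 65x79x60 mm, a bystander.

How it is judged:
By the outcome, as a careful person would: the job done as asked, in the order asked, and still so for the second after the job is handed in, while the arm keeps its last pose, push and grip.
It also fails if it takes over 67 s, if anything falls off the work surface, if the arm or the gripper's body presses on something with over 40 N, if the wrist force passes 120 N, or if a joint passes its speed limit or range.

### The arm

A 7-joint arm with a two-finger parallel gripper is mounted at the origin on a cart in front of the work surface, level with it; the furniture and walls round the work are solid. World frame = base frame: x ahead of the robot, y to its left, z up, the work surface at z = 0. Lengths are in m, angles in rad, forces in N, time in s.
With the tool pointing down it reaches from about 0.425 to 0.95 m from the base axis. Payload 4.7 kg.
Tool frame: the origin (TCP) lies at the very end of the fingers, on their centre line; the grasp point (between the pads) lies 19 mm behind it (env.pinch_z is the distance from the TCP to the grasp point, in m); z points along the fingers, y is the line along which they close (so a half turn about z gives the same grasp; the last joint's range is limited). The gripper opens to 87 mm and grips with 3 to 60 N. Pads are 19 mm wide; open, the fingers measure 117 mm over their backs; the gripper's body (75 mm by 190 mm) begins 51 mm behind the grasp point.
Start: joints at [1.145, 0.469, -0.049, 1.532, 0.024, 1.141, -0.082], TCP at [0.261, -0.623, 0.223] pointing down, gripper open.
Joint ranges: [-2.59, 2.59], [-0.33, 1.99], [-1.39, 1.29], [0.1, 2.45], [-1.04, 4.18], [0.21, 1.99], [-2.66, 2.66]. Speed limits (rad/s): [2.57, 2.57, 3.14, 3.14, 3.14, 3.14, 3.14].

### API

Orientations are given as [roll, pitch, yaw] about the fixed x, y, z axes, in that order (R = Rz(yaw) Ry(pitch) Rx(roll)).
In Python, from bench import env gives the robot as it stands.
- The arm moves only by the tool carry_out, never from a script. Its argument "targets" is a list of rows, each a list of 3 entries, a list of its own where there are three numbers: the shift along the tool's x, y, z in cm, then the turn about the tool's z in degrees, then the closure in counts, from 0 (fully open) to 255 (shut). In form: [[[x, y, z], yaw, claw], ...]. A call has 1 to 10 rows; each row is the pose to reach, as a shift and turn from the pose commanded when the call began, along the tool's axes at that moment; what a row does not reach only later rows make up. A row lasts 1/12 s, in which the tool goes at most 41.7 mm and 7.16 degrees, less where a joint would pass 70% of its speed; a pose out of reach is approached as far as the arm can. A call with a gripper value outside its range is refused whole. The fingers move at their own pace and stop on an object; "newtons" is the grip in N (left out, the last holds). Time passes only in rows, so rows that repeat a pose let the fingers close. It gives the time, the measured TCP pose, the force, the opening and the grip force at its end, in the units of the state.
- env.state(): the state, without advancing time (a new reading comes with each control period).
- env.read_camera(name): name is "side" or "top"; returns (picture, depth): 400x640x3 uint8, red, green, blue; 400x640 float32, m along the optical axis (not along the pixel's ray), 0 where there is no reading.
- env.camera_model(name): a dict with "K" (3x3 intrinsics, pixels), "rvec" (rotation vector, rad) and "tvec" (3), from world to camera coordinates, as OpenCV has them. Camera axes: x right, y down, z forward; pixel columns grow to the right and rows downward; lengths in m; the calibration is good to about 2 mm. A picture is of the moment at which its call begins. camera_model takes no time and is no camera call.
- env.hand_in(): hands the job in; it is judged then, once.
The state is a dict: "time": time; "joints": joint angles; "qvel": joint speeds; "effort": joint torques, N m; "eef_pos": TCP position; "eef_rot": TCP orientation; "contact_force": force on the tool from outside, world axes, zero at the start; "torque": the same for the moment, N m; "opening": opening from 0.0 (shut) to 1.0 (fully open); "finger_force": force on a finger pad.
Only numpy, scipy, OpenCV 4.12 (cv2) and the standard library are available. Lean on these libraries where they do the work, as an engineer would, in place of code of your own. Each camera call takes 0.05 s, during which the arm holds its last target. There are 200 camera calls.

## Working session

There is one attempt and no reset: what is moved stays moved. The work goes in short steps, Python scripts to look and compute and a tool call to move; the robot and the scene stay as the last step left them, time stands still between calls to the robot, and variables do not carry over. Pictures are saved under pics/ and viewed, at most 12 in all, crops included, and the job is handed in when it is done.

Besides the shell and the picture viewer there is one more tool, called as name([rows], argument=value, ...), one row to a line, values as JSON. carry_out: Moves the arm, as the interface text tells. Its arguments: {"type":"object","properties":{"targets":{"type":"array","items":{"type":"array"}},"newtons":{"type":"number"}},"required":["targets"]}

```bash
mkdir -p pics; ls
cat > h.py <<'E'
import numpy as np, cv2
from bench import env
def cam(n):
    m=env.camera_model(n);return np.array(m["K"]),cv2.Rodrigues(np.array(m["rvec"]))[0],np.array(m["tvec"]).ravel()
def pz(n,u,v,z):
    K,R,t=cam(n);d=R.T@np.linalg.solve(K,[u,v,1.]);c=-R.T@t
    return c+d*(z-c[2])/d[2]
def proj(n,p):
    K,R,t=cam(n);q=K@(R@np.asarray(p)+t);return q[:2]/q[2]
def cloud(n,depth):
    K,R,t=cam(n);v,u=np.mgrid[:400,:640]
    r=np.stack([(u-K[0,2])/K[0,0],(v-K[1,2])/K[1,1],np.ones_like(u,float)],-1)*depth[...,None]
    return (r-t)@R
def shot(n,name):
    p,d=env.read_camera(n);cv2.imwrite(f"pics/{name}.png",p[:,:,::-1]);np.save(f"pics/{name}.npy",d);return p,d
E
python3 - <<'E'
from h import *
for n in("top","side"):
    shot(n,n+"0");K,R,t=cam(n);print(n,K[0,0],(-R.T@t).round(3),R[2].round(2))
print(env.state())
E
```

```text
pics
top 416.5888160623593 [0.444 0.091 1.078] [ 0.1  -0.01 -1.  ]
side 420.2121310382681 [-0.206  0.273  0.567] [ 0.85 -0.22 -0.49]
{'time': 0.1, 'joints': array([ 1.14506377,  0.46936096, -0.04861574,  1.53354796,  0.02407798,
        1.1410172 , -0.08232494]), 'qvel': array([-0.00195141, -0.00353009, -0.00092468, -0.00221849, -0.000476  ,
       -0.00085163,  0.00025121]), 'effort': array([ 7.75610788e-04, -5.09173000e+01, -8.10205517e-02, -2.36828524e+01,
       -6.14186819e-02,  3.44682403e-02,  5.29807426e-05]), 'eef_pos': array([ 0.26071056, -0.62204105,  0.22161555]), 'eef_rot': array([-3.13984387e+00,  3.14596166e-05,  3.96845432e-01]), 'contact_force': array([0.34687634, 0.86305123, 0.04162867]), 'torque': array([-0.00959693,  0.01626929,  0.00428434]), 'finger_force': 0.0, 'opening': 1.0012323781229027}
```

View pics/top0.png

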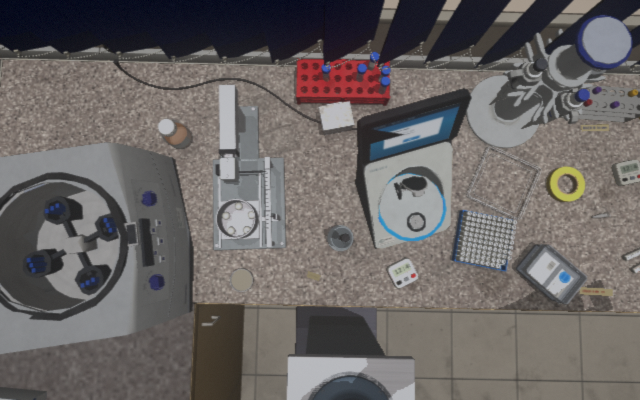

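View pics/side0.png

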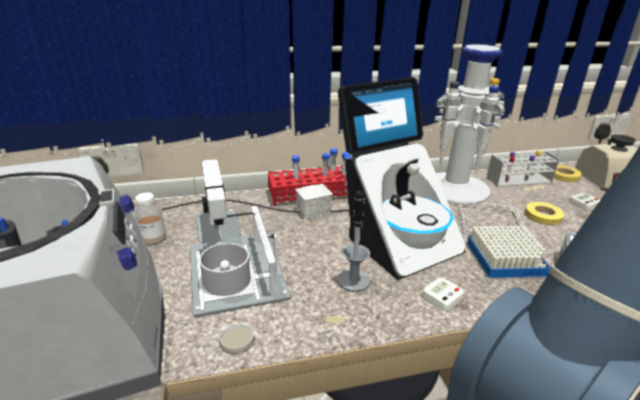

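Top view: head at about (229,166), beaker (238,219), rail around (267,205), rod in its stand (340,237), timer (403,273), petri (242,280), tin (337,117). The side view confirms this layout, with the rod at (355,240) and the head at (214,200).

Run:
```python
from h import *
d=np.load("pics/top0.npy");P=cloud("top",d);v,u=np.mgrid[:400,:640]
def sel(n,lo,hi,u0,u1,v0,v1):
    m=(P[...,2]>lo)&(P[...,2]<hi)&(u>=u0)&(u<u1)&(v>=v0)&(v<v1)&(d>0)
    q=P[m]
    if len(q)<5: print(n,len(q));return
    r=cv2.minAreaRect((q[:,:2]*1000).astype(np.float32))
    print(n,len(q),q.mean(0).round(4),np.round(r[0],1),np.round(r[1],1),round(r[2],2))
sel("table",-.01,.01,280,320,150,230)
sel("plate",.006,.016,205,295,100,255)
sel("sleeve+head",.145,.175,205,260,80,190)
sel("head",.145,.175,205,260,153,190)
sel("rail",.088,.104,258,280,140,240)
sel("rim",.066,.08,210,262,195,245)
sel("rodtop",.19,.22,320,360,215,255)
sel("rod",.14,.19,320,360,215,255)
sel("funnel",.06,.085,320,360,215,255)
im=cv2.imread("pics/top0.png")
c=np.hstack([cv2.resize(im[135:255,205:300],None,fx=4.5,fy=4.5,interpolation=2),cv2.resize(im[205:265,310:370][:60],(360,360),interpolation=2).repeat(1,0) if 0 else cv2.copyMakeBorder(cv2.resize(im[205:265,310:370],(360,360),interpolation=2),0,180,0,0,0)])
c=c[:,:];cv2.imwrite("pics/c1.png",c);print(c.shape)
s=cv2.imread("pics/side0.png");cv2.imwrite("pics/c2.png",cv2.resize(s[150:310,185:385],None,fx=3.7,fy=3.7,interpolation=2))
```

```text
table 3064 [5.713e-01 1.381e-01 2.000e-04] [571.4 140.4] [208.4 102.6] 1.4
plate 4873 [0.5632 0.2634 0.0101] [607.3 259.3] [386.1 218.6] 4.21
sleeve+head 1557 [0.6795 0.3001 0.1543] [680.5 300.1] [218.5  46.2] 0.16
head 435 [0.5982 0.297  0.1569] [602.  300.2] [45.6 61.7] 89.14
rail 453 [0.5361 0.2099 0.0956] [537.9 208.8] [195.6  32.2] 8.68
rim 196 [0.4891 0.2918 0.0725] [487.9 288.8] [94.2 94.1] 0.72
rodtop 61 [0.4474 0.0332 0.2069] [447.3  33.1] [16.3 16.1] 47.37
rod 8 [0.4472 0.0398 0.1669] [447.   39.4] [15.1  4. ] 5.2
funnel 280 [0.4475 0.0333 0.07  ] [447.7  32.7] [50.3 50.8] 1.46
(540, 788, 3)
```

View pics/c1.png

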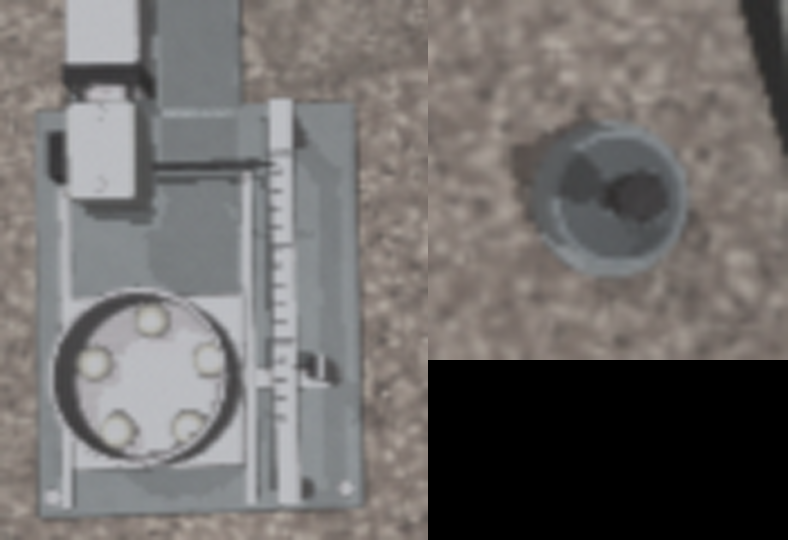

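View pics/c2.png

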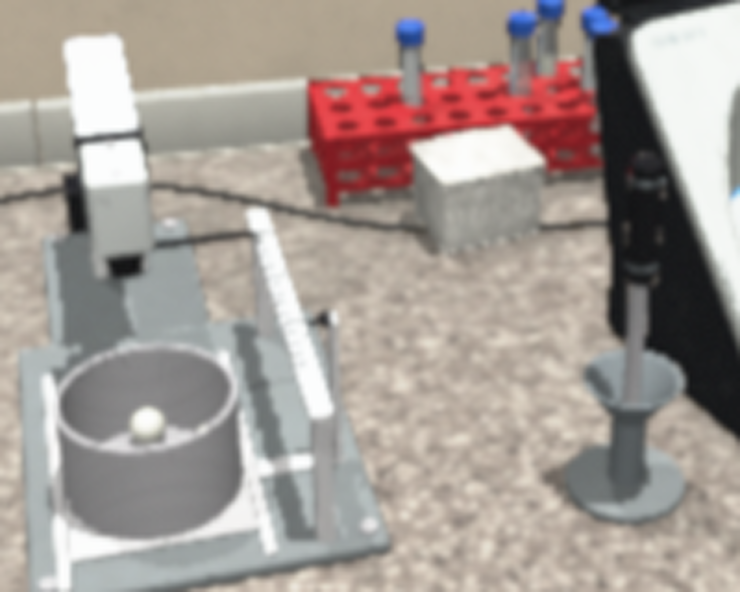

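The crops show the head with the pointer tip at about crop (265,163), the index tip at about (305,365), and five beads ringed in the beaker. The rod stands slightly off-centre in the funnel because of parallax. Next I'll get the yaw, the offsets and the instrument's heights.

Run:
```python
from h import *
im=cv2.imread("pics/top0.png");d=np.load("pics/top0.npy");P=cloud("top",d);v,u=np.mgrid[:400,:640]
Z=P[...,2]
def mids(lo,hi,u0,u1,v0,v1,n):
    L=[];R=[]
    for r in range(v0,v1):
        c=np.where((Z[r,u0:u1]>lo)&(Z[r,u0:u1]<hi))[0]+u0
        if len(c)>2: L.append(P[r,c[0],:2]);R.append(P[r,c[-1],:2])
    for nm,q in(("L",L),("R",R),("M",(np.array(L)+R)/2)):
        l=cv2.fitLine(np.array(q,np.float32),cv2.DIST_HUBER,0,1e-3,1e-3).ravel()
        if l[0]<0:l[:2]*=-1
        print(n,nm,"yaw deg",np.degrees(np.arctan2(l[1],l[0])).round(2),"y@x=.49,.6,.7",[(l[3]+(x-l[2])*l[1]/l[0]).round(4) for x in(.49,.6,.7)])
mids(.145,.17,215,245,90,150,"sleeve")
mids(.150,.17,215,245,158,178,"head")
mids(.09,.102,258,280,162,240,"rail")
mids(.006,.014,205,295,165,245,"plate")
m=(Z>.066)&(Z<.08)&(u>210)&(u<262)&(v>195)&(v<245)
print("rim ell",cv2.minEnclosingCircle((P[m][:,:2]*1000).astype(np.float32)))
# grid of max height near instrument
for x in np.arange(.40,.76,.04):
    print(round(x,2),[ (lambda q: round(float(q.max()),2) if len(q) else None)(Z[(abs(P[...,0]-x)<.02)&(abs(P[...,1]-y)<.02)&(d>0)]) for y in np.arange(.06,-.5,-.04)])
# gray profile
g=cv2.cvtColor(im,6)
print(g[155:190:1,250:262].min(1)); print(g[160:182,240:256]); print("idx");print(g[208:226,266:284])
```

```text
sleeve L yaw deg 3.9 y@x=.49,.6,.7 [np.float32(0.3039), np.float32(0.3113), np.float32(0.3182)]
sleeve R yaw deg 3.15 y@x=.49,.6,.7 [np.float32(0.272), np.float32(0.2781), np.float32(0.2836)]
sleeve M yaw deg 3.56 y@x=.49,.6,.7 [np.float32(0.2878), np.float32(0.2947), np.float32(0.3009)]
head L yaw deg 3.63 y@x=.49,.6,.7 [np.float32(0.306), np.float32(0.313), np.float32(0.3193)]
head R yaw deg 3.87 y@x=.49,.6,.7 [np.float32(0.2717), np.float32(0.2791), np.float32(0.2859)]
head M yaw deg 3.61 y@x=.49,.6,.7 [np.float32(0.2891), np.float32(0.2961), np.float32(0.3024)]
rail L yaw deg 3.17 y@x=.49,.6,.7 [np.float32(0.2128), np.float32(0.2189), np.float32(0.2244)]
rail R yaw deg 3.38 y@x=.49,.6,.7 [np.float32(0.2024), np.float32(0.2089), np.float32(0.2148)]
rail M yaw deg 3.26 y@x=.49,.6,.7 [np.float32(0.2074), np.float32(0.2137), np.float32(0.2194)]
plate L yaw deg 3.3 y@x=.49,.6,.7 [np.float32(0.358), np.float32(0.3644), np.float32(0.3701)]
plate R yaw deg 3.46 y@x=.49,.6,.7 [np.float32(0.1759), np.float32(0.1826), np.float32(0.1886)]
plate M yaw deg 3.58 y@x=.49,.6,.7 [np.float32(0.2667
[... 3234 characters left out ...]
 80  93 119 131 144 142]
 [184 189 189 186 165 122 133  94  75 115 160  94  78  85 109 130 145 143]
 [176 181 184 188 173 142 164 116  88 119 156  95  78  84 106 127 143 143]
 [133 130 152 184 172 146 179 171 147 142 135 100  84  80  98 124 136 141]
 [172 179 183 186 172 143 178 183 179 178 175 161 121  98 115 127 130 131]
 [169 186 189 187 169 114 134 152 151 151 146 137 128 125 128 130 130 129]
 [163 181 184 187 172 128 141 145 145 145 140 131 130 130 129 130 130 128]
 [134 133 156 185 173 132 142 144 145 144 139 131 129 129 130 130 128 128]
 [162 178 183 186 173 132 141 144 144 145 141 131 129 130 130 130 128 128]
 [167 187 188 186 172 129 140 143 145 144 139 131 130 130 130 134 137 131]]
```

carry_out([
  [[31.8,-27.1,-9.7],19.3,0],
  [[31.8,-27.1,-9.7],19.3,0],
  [[31.8,-27.1,-9.7],19.3,0],
  [[31.8,-27.1,-9.7],19.3,0],
  [[31.8,-27.1,-9.7],19.3,0],
  [[31.8,-27.1,-9.7],19.3,0],
  [[31.8,-27.1,-9.7],19.3,0],
  [[31.8,-27.1,-9.7],19.3,0],
  [[31.8,-27.1,-9.7],19.3,0],
  [[31.8,-27.1,-9.7],19.3,0],
])

```text
time: 0.93
eef_pos: [0.4443, -0.2583, 0.3171]
eef_rot: [3.142, 0.0, 0.06]
contact_force: [1.0, -1.1, 0.3]
opening: 0.997
finger_force: 0.0
```

```bash
cat >> h.py <<'E'
def rel(*to,yaw=None):
    "tool shift (cm) and turn (deg) from the measured pose"
    s=env.state();p=s["eef_pos"];y=s["eef_rot"][2];c,n=np.cos(y),np.sin(y)
    print("t",round(s["time"],2),"pos",p.round(4),"rot",np.degrees(s["eef_rot"]).round(2),"open",round(s["opening"],3),"F",s["contact_force"].round(1),"grip",round(s["finger_force"],1))
    for q in to:
        d=np.array(q)-p;print("  ",q,(100*np.array([d[0]*c+d[1]*n,d[0]*n-d[1]*c,-d[2]])).round(2),None if yaw is None else round(np.degrees(y-yaw),2))
E
python3 -c "
from h import *
rel((.447,.033,.27),yaw=.06)"
```

```text
t 0.93 pos [ 0.4443 -0.2583  0.3171] rot [1.80e+02 2.00e-02 3.43e+00] open 0.997 F [ 1.  -1.1  0.3] grip 0.0
   (0.447, 0.033, 0.27) [  2.01 -29.07   4.71] -0.01
```

carry_out([
  [[2.0,-29.1,4.7],0,0],
  [[2.0,-29.1,4.7],0,0],
  [[2.0,-29.1,4.7],0,0],
  [[2.0,-29.1,4.7],0,0],
  [[2.0,-29.1,4.7],0,0],
  [[2.0,-29.1,4.7],0,0],
  [[2.0,-29.1,4.7],0,0],
  [[2.0,-29.1,4.7],0,0],
  [[2.0,-29.1,4.7],0,0],
])

```text
time: 1.68
eef_pos: [0.4458, 0.034, 0.2693]
eef_rot: [-3.141, 0.001, 0.066]
contact_force: [0.2, -1.0, -0.4]
opening: 0.997
finger_force: 0.0
```

Run:
```python
from h import *
rel((.4474,.0332,.166),(.4474,.0332,.29),yaw=.06)
p,d=shot("side","s1");P=cloud("side",d)
# dark rod handle pixels
m=(p.max(2)<60)&(abs(P[...,0]-.447)<.03)&(abs(P[...,1]-.033)<.03)&(P[...,2]>.13)&(P[...,2]<.215)
q=P[m];print(len(q))
for a in(.14,.155,.17,.185,.2):
    w=q[abs(q[:,2]-a)<.008]
    if len(w):print(a,len(w),w.mean(0).round(4),np.ptp(w[:,1]).round(4))
```

```text
t 1.68 pos [0.4458 0.034  0.2693] rot [-1.7998e+02  7.0000e-02  3.8100e+00] open 0.997 F [ 0.2 -1.  -0.4] grip 0.0
   (0.4474, 0.0332, 0.166) [ 0.15  0.09 10.33] 0.37
   (0.4474, 0.0332, 0.29) [ 0.15  0.09 -2.07] 0.37
294
0.14 29 [0.441  0.037  0.1436] 0.0162
0.155 56 [0.4415 0.0376 0.1559] 0.0153
0.17 65 [0.4412 0.037  0.1699] 0.0165
0.185 68 [0.4413 0.0374 0.185 ] 0.0159
0.2 69 [0.4423 0.0371 0.2007] 0.0162
```

carry_out([
  [[0.2,0.05,4.0],0,0],
  [[0.2,0.05,8.0],0,0],
  [[0.2,0.05,10.5],0,0],
  [[0.2,0.05,10.5],0,0],
  [[0.2,0.05,10.5],0,255],
  [[0.2,0.05,10.5],0,255],
  [[0.2,0.05,10.5],0,255],
  [[0.2,0.05,10.5],0,255],
  [[0.2,0.05,10.5],0,255],
  [[0.2,0.05,10.5],0,255],
], newtons=60)

```text
time: 2.57
eef_pos: [0.4492, 0.0309, 0.1657]
eef_rot: [3.141, -0.002, 0.06]
contact_force: [-0.1, 0.8, -0.7]
opening: 0.631
finger_force: 0.0
```

carry_out([
  [[0,0,0],0,255],
  [[0,0,0],0,255],
  [[0,0,0],0,255],
  [[0,0,0],0,255],
])

```text
time: 2.9
eef_pos: [0.4486, 0.031, 0.1648]
eef_rot: [3.142, -0.0, 0.06]
contact_force: [-0.4, -0.7, 0.3]
opening: 0.329
finger_force: 0.0
```

carry_out([
  [[-0.1,-0.25,0],0,255],
  [[-0.1,-0.25,0],0,255],
  [[-0.1,-0.25,0],0,255],
  [[-0.1,-0.25,0],0,255],
  [[-0.1,-0.25,0],0,255],
  [[-0.1,-0.25,0],0,255],
])

```text
time: 3.4
eef_pos: [0.4475, 0.0334, 0.1647]
eef_rot: [3.142, 0.0, 0.06]
contact_force: [-0.2, 0.1, -0.6]
opening: 0.192
finger_force: 60.0
```

carry_out([
  [[0,0,-2.0],0,255],
  [[0,0,-5],0,255],
  [[0,0,-8.5],0,255],
  [[0,0,-12],0,255],
  [[0.2,-1.0,-12],0,255],
  [[0.8,-3.5,-12],0,255],
  [[1.5,-7.0,-12],0,255],
  [[2.3,-10.5,-12],0,255],
  [[3.1,-14.0,-12],0,255],
  [[3.9,-17.5,-12],0,255],
])

```text
time: 4.23
eef_pos: [0.4759, 0.2118, 0.2844]
eef_rot: [3.141, -0.0, 0.059]
contact_force: [1.2, -0.3, -1.1]
opening: 0.193
finger_force: 60.0
```

carry_out([
  [[0.8,-3.5,0],0,255],
  [[1.4,-6.2,0],0,255],
  [[1.7,-7.6,0],0,255],
  [[1.7,-7.8,0],0,255],
  [[1.7,-7.8,0],0,255],
  [[1.7,-7.8,0],0,255],
])

```text
time: 4.73
eef_pos: [0.4882, 0.2881, 0.2842]
eef_rot: [3.14, 0.001, 0.059]
contact_force: [-0.2, -0.1, -0.5]
opening: 0.193
finger_force: 60.0
```

Run:
```python
from h import *
rel((.4885,.2897,.2847),yaw=.06)
p,d=shot("side","s2")
cv2.imwrite("pics/c3.png",cv2.resize(p[60:310,140:340,::-1],None,fx=2.4,fy=2.4,interpolation=2))
print(proj("side",(.4885,.2897,.128)))
```

```text
t 4.73 pos [0.4882 0.2881 0.2842] rot [1.7992e+02 4.0000e-02 3.3800e+00] open 0.193 F [-0.2 -0.1 -0.5] grip 60.0
   (0.4885, 0.2897, 0.2847) [ 0.04 -0.16 -0.05] -0.05
[222.8500774  232.64445209]
```

View pics/c3.png

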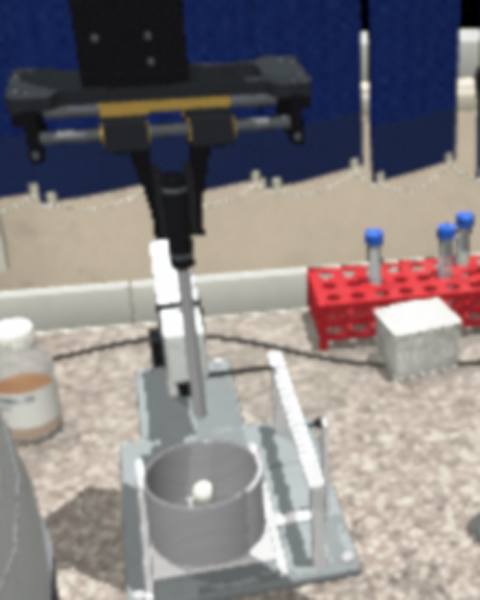

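The rod hangs vertically: its tip is at full-frame pixel (224,234), against a predicted (223,233). Next I'll lower it into the free middle, move out between two beads, and sweep about 250°.

carry_out([
  [[0.05,-0.15,2.5],0,255],
  [[0.05,-0.15,5.5],0,255],
  [[0.05,-0.15,8.5],0,255],
  [[0.05,-0.15,10.4],0,255],
  [[0.05,-0.15,10.4],0,255],
  [[-0.6,-0.15,10.4],0,255],
  [[-1.3,-0.15,10.4],0,255],
  [[-2.0,-0.15,10.4],0,255],
  [[-2.6,-0.15,10.4],0,255],
  [[-2.75,-0.15,10.4],0,255],
])

```text
time: 5.62
eef_pos: [0.4596, 0.2896, 0.1821]
eef_rot: [-3.141, -0.002, 0.061]
contact_force: [0.2, 0.2, -0.8]
opening: 0.191
finger_force: 60.0
```

carry_out([
  [[0.04,0.49,0],0,255],
  [[0.17,0.96,0],0,255],
  [[0.38,1.4,0],0,255],
  [[0.66,1.8,0],0,255],
  [[1.0,2.14,0],0,255],
  [[1.4,2.42,0],0,255],
  [[1.84,2.63,0],0,255],
  [[2.31,2.76,0],0,255],
  [[2.8,2.8,0],0,255],
  [[3.29,2.76,0],0,255],
])

```text
time: 6.45
eef_pos: [0.4934, 0.2648, 0.1806]
eef_rot: [-3.14, 0.005, 0.06]
contact_force: [-4.8, 4.7, 2.2]
opening: 0.191
finger_force: 60.1
```

carry_out([
  [[0.47,-0.13,0],0,255],
  [[0.91,-0.33,0],0,255],
  [[1.31,-0.61,0],0,255],
  [[1.66,-0.96,0],0,255],
  [[1.94,-1.36,0],0,255],
  [[2.15,-1.8,0],0,255],
  [[2.27,-2.27,0],0,255],
  [[2.31,-2.76,0],0,255],
  [[2.27,-3.24,0],0,255],
  [[2.15,-3.72,0],0,255],
])

```text
time: 7.28
eef_pos: [0.5131, 0.3001, 0.1799]
eef_rot: [3.137, 0.004, 0.059]
contact_force: [-3.0, -3.2, 0.8]
opening: 0.192
finger_force: 60.0
```

carry_out([
  [[-0.21,-0.44,0],0,255],
  [[-0.49,-0.84,0],0,255],
  [[-0.83,-1.19,0],0,255],
  [[-1.15,-1.42,0],0,255],
  [[-1.45,-1.58,0],0,255],
  [[-1.67,-1.67,0],0,255],
  [[-1.67,-1.67,0],0,255],
  [[-1.67,-1.67,0],0,255],
  [[-1.67,-1.67,0],0,255],
])

```text
time: 8.03
eef_pos: [0.4987, 0.3144, 0.1807]
eef_rot: [3.136, -0.003, 0.058]
contact_force: [-0.3, -7.5, -1.3]
opening: 0.193
finger_force: 60.2
```

Run:
```python
from h import *
rel((.4885,.2897,.2847),yaw=.06)
a,_=shot("side","s3");b,_=shot("top","t3")
A=cv2.resize(a[100:310,150:330,::-1],None,fx=2.2,fy=2.2,interpolation=2);B=cv2.resize(b[135:255,195:300,::-1],None,fx=3.85,fy=3.85,interpolation=2)
cv2.imwrite("pics/c4.png",np.hstack([A,B]))
```

```text
t 8.03 pos [0.4987 0.3144 0.1807] rot [ 1.7969e+02 -1.6000e-01  3.3500e+00] open 0.193 F [-0.3 -7.5 -1.3] grip 60.2
   (0.4885, 0.2897, 0.2847) [ -1.16   2.41 -10.4 ] -0.09
```

View pics/c4.png

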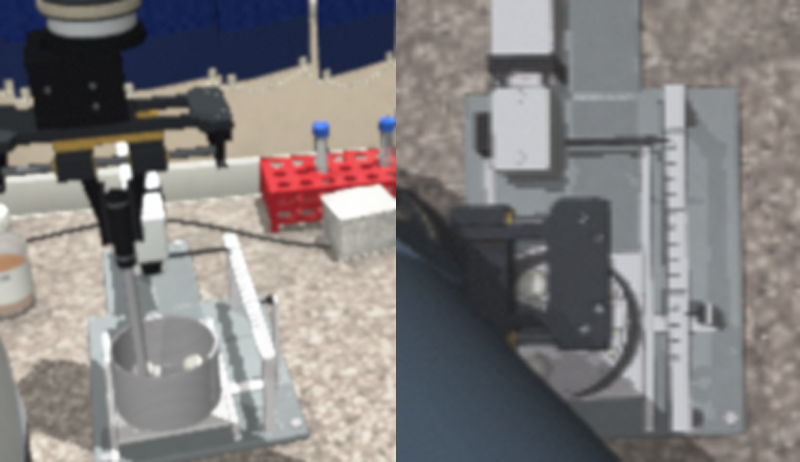

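carry_out([
  [[-0.6,1.2,0],0,255],
  [[-1.16,2.4,0],0,255],
  [[-1.16,2.4,0],0,255],
  [[-1.16,2.4,-2.5],0,255],
  [[-1.16,2.4,-5.5],0,255],
  [[-1.16,2.4,-8.5],0,255],
  [[-1.16,2.4,-11.0],0,255],
  [[-1.16,2.4,-11.0],0,255],
  [[-1.16,2.4,-11.0],0,255],
])

```text
time: 8.88
eef_pos: [0.4876, 0.2946, 0.293]
eef_rot: [-3.138, -0.005, 0.06]
contact_force: [0.1, 0.4, -0.6]
opening: 0.198
finger_force: 60.0
```

Run:
```python
from h import *
rel((.4885,.2897,.2847),yaw=.06)
p=env.state()["eef_pos"]
a,d=shot("side","s4");P=cloud("side",d)
# grey shaft: points near predicted axis
for z in(.28,.27,.26,.24,.22,.2,.18,.16,.145,.135):
    m=(abs(P[...,2]-z)<.005)&(abs(P[...,0]-p[0])<.04)&(abs(P[...,1]-p[1])<.035)&(d>0)
    q=P[m]
    if len(q):print(z,len(q),np.median(q,0).round(4),np.ptp(q[:,1]).round(3))
print(proj("side",p+[0,0,-.157]))
cv2.imwrite("pics/c5.png",cv2.resize(a[100:300,170:300,::-1],None,fx=3,fy=3,interpolation=2))
```

```text
t 8.88 pos [0.4876 0.2946 0.293 ] rot [-179.81   -0.31    3.46] open 0.198 F [ 0.1  0.4 -0.6] grip 60.0
   (0.4885, 0.2897, 0.2847) [0.06 0.5  0.83] 0.02
0.28 55 [0.4799 0.2957 0.2802] 0.017
0.27 50 [0.4808 0.2964 0.2712] 0.017
0.26 30 [0.4829 0.296  0.2598] 0.01
0.24 30 [0.4826 0.2961 0.2393] 0.009
0.22 31 [0.482  0.2956 0.2197] 0.009
0.2 27 [0.4816 0.2956 0.2003] 0.009
0.18 30 [0.4817 0.2959 0.1804] 0.01
0.16 29 [0.4816 0.2958 0.1601] 0.01
0.145 27 [0.4809 0.2968 0.145 ] 0.01
0.135 7 [0.4805 0.2943 0.1383] 0.008
[219.79729193 229.65211015]
```

View pics/c5.png

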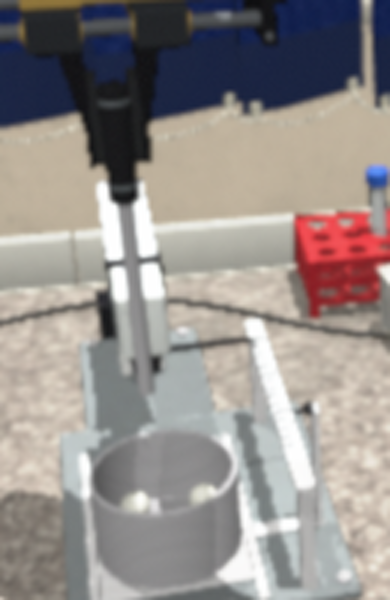

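The rod is still vertical and its length below the grip is unchanged; two beads are visible in the beaker at about crop (133,500) and (203,494). I'll move above the stand and check the beads from the top.

carry_out([
  [[-0.3,1.5,0],0,255],
  [[-1.0,4.5,0],0,255],
  [[-1.7,8.0,0],0,255],
  [[-2.5,11.5,0],0,255],
  [[-3.2,15.0,0],0,255],
  [[-4.0,18.5,0],0,255],
  [[-4.7,22.0,0],0,255],
  [[-5.3,24.5,0],0,255],
  [[-5.6,25.6,0],0,255],
  [[-5.6,25.8,0],0,255],
])

```text
time: 9.77
eef_pos: [0.4452, 0.029, 0.2894]
eef_rot: [3.141, 0.002, 0.054]
contact_force: [0.1, 0.5, -0.9]
opening: 0.194
finger_force: 60.0
```

carry_out([
  [[0,0,0],0,255],
  [[0,0,0],0,255],
  [[0,0,0],0,255],
])

```text
time: 10.02
eef_pos: [0.4463, 0.0337, 0.2904]
eef_rot: [-3.141, 0.0, 0.063]
contact_force: [-0.1, 0.8, -0.7]
opening: 0.19
finger_force: 60.0
```

Run:
```python
from h import *
rel((.4475,.0334,.24),(.4475,.0334,.1647),yaw=.06)
p=env.state()["eef_pos"]
a,d=shot("side","s5");P=cloud("side",d)
for z in(.28,.25,.23,.21,.19,.17,.15):
    m=(abs(P[...,2]-z)<.007)&(abs(P[...,0]-p[0])<.04)&(abs(P[...,1]-p[1])<.03)&(d>0)
    q=P[m]
    if len(q):print(z,len(q),np.median(q,0).round(4),np.ptp(q[:,1]).round(3))
def beads(p):
    c=p[190:250,205:270].astype(int);m=((c.min(2)>150)&(c[...,0]-c[...,2]>12)).astype(np.uint8)
    n,_,s,ce=cv2.connectedComponentsWithStats(m)
    for k in range(1,n):
        if s[k,4]>15:
            w=pz("top",ce[k][0]+205,ce[k][1]+190,.032);r=w[:2]-[.4885,.2897];print(s[k,4],w[:2].round(3),"r",np.hypot(*r).round(3),"ang",np.degrees(np.arctan2(r[1],r[0])).round())
print("before");beads(cv2.imread("pics/top0.png")[:,:,::-1])
b,_=shot("top","t5");print("now");beads(b)
cv2.imwrite("pics/c6.png",cv2.resize(b[135:260,195:360,::-1],None,fx=4.5,fy=4.5,interpolation=2))
```

```text
t 10.02 pos [0.4463 0.0337 0.2904] rot [-1.7996e+02  1.0000e-02  3.5900e+00] open 0.19 F [-0.1  0.8 -0.7] grip 60.0
   (0.4475, 0.0334, 0.24) [0.12 0.04 5.04] 0.16
   (0.4475, 0.0334, 0.1647) [ 0.12  0.04 12.57] 0.16
0.28 71 [0.4392 0.0389 0.2801] 0.016
0.25 39 [0.4419 0.0368 0.2497] 0.009
0.23 34 [0.4413 0.0368 0.2298] 0.008
0.21 37 [0.4407 0.0372 0.2097] 0.009
0.19 31 [0.4402 0.0365 0.1903] 0.009
0.17 32 [0.4397 0.0366 0.1698] 0.008
0.15 34 [0.4393 0.036  0.1496] 0.01
before
now
```

View pics/c6.png

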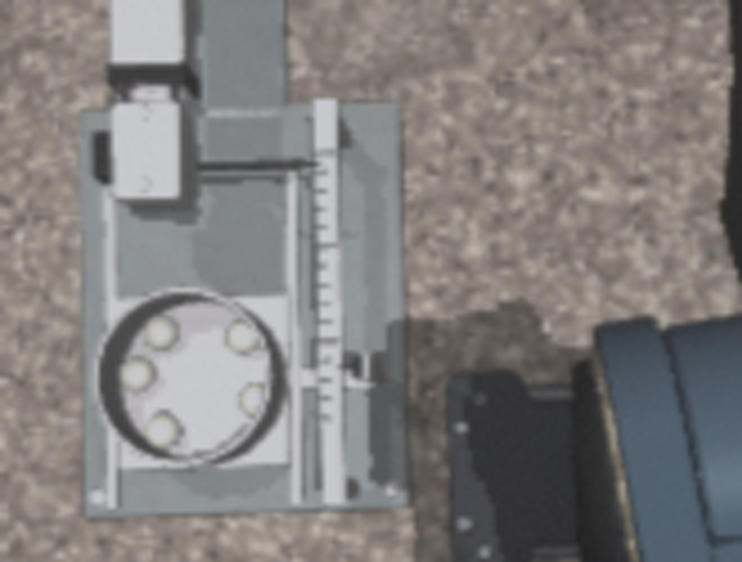

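Compared with the start, all five beads sit only a few degrees further round, so the rod probably wedged past them at r = 28 mm. I'll stir again with the rod at the beads' own radius, which pushes along the wall and doesn't wedge. I'm also allowing for the roughly 3 mm tip offset.

carry_out([
  [[0.3,-1.5,0],0,255],
  [[1.0,-4.5,0],0,255],
  [[1.9,-8.0,0],0,255],
  [[2.7,-11.5,0],0,255],
  [[3.6,-15.0,0],0,255],
  [[4.4,-18.5,0],0,255],
  [[5.2,-22.0,0],0,255],
  [[5.8,-24.3,0],0,255],
  [[6.0,-25.2,0],0,255],
  [[6.05,-25.4,0],0,255],
])

```text
time: 10.95
eef_pos: [0.4905, 0.2921, 0.2903]
eef_rot: [-3.14, 0.001, 0.065]
contact_force: [-0.4, -0.6, -0.3]
opening: 0.193
finger_force: 60.0
```

carry_out([
  [[0,0,0],0,255],
  [[0,0,0],0,255],
  [[0,0,0],0,255],
])

```text
time: 11.2
eef_pos: [0.4917, 0.2873, 0.2908]
eef_rot: [3.14, -0.0, 0.057]
contact_force: [0.5, 0.2, -0.4]
opening: 0.194
finger_force: 60.0
```

Run:
```python
from h import *
rel((.4915,.2907,.181),yaw=.06)
f=lambda b:3.4*np.array([np.cos(np.radians(b)),-np.sin(np.radians(b))])
for s,l in((195,range(205,296,10)),(295,range(305,396,10)),(395,[405,415,425,433,440,445,447])):
    print(s,[list((f(b)-f(s)).round(2)) for b in l])
print(f(195).round(2))
```

```text
t 11.2 pos [0.4917 0.2873 0.2908] rot [ 1.7992e+02 -2.0000e-02  3.2900e+00] open 0.194 F [ 0.5  0.2 -0.4] grip 60.0
   (0.4915, 0.2907, 0.181) [ 0.   -0.34 10.98] -0.15
195 [[np.float64(0.2), np.float64(0.56)], [np.float64(0.5), np.float64(1.07)], [np.float64(0.88), np.float64(1.52)], [np.float64(1.33), np.float64(1.91)], [np.float64(1.85), np.float64(2.2)], [np.float64(2.4), np.float64(2.4)], [np.float64(2.99), np.float64(2.51)], [np.float64(3.58), np.float64(2.51)], [np.float64(4.16), np.float64(2.4)], [np.float64(4.72), np.float64(2.2)]]
295 [[np.float64(0.51), np.float64(-0.3)], [np.float64(0.97), np.float64(-0.68)], [np.float64(1.35), np.float64(-1.13)], [np.float64(1.64), np.float64(-1.64)], [np.float64(1.85), np.float64(-2.2)], [np.float64(1.95), np.float64(-2.79)], [np.float64(1.95), np.float64(-3.38)], [np.float64(1.85), np.float64(-3.96)], [np.float64(1.64), np.float64(-4.52)], [np.float64(1.35), np.float64(-5.03)]]
395 [[np.float64(-0.38), np.float64(-0.45)], [np.float64(-0.83), np.float64(-0.83)], [np.float64(-1.35), np.float64(-1.13)], [np.float64(-1.79), np.float64(-1.3)], [np.float64(-2.19), np.float64(-1.4)], [np.float64(-2.49), np.float64(-1.44)], [np.float64(-2.61), np.float64(-1.45)]]
[-3.28  0.88]
```

carry_out([
  [[0,-0.05,2.5],0,255],
  [[0,-0.05,5.5],0,255],
  [[0,-0.05,8.5],0,255],
  [[0,-0.05,11.0],0,255],
  [[0,-0.05,11.0],0,255],
  [[-0.7,0.15,11.0],0,255],
  [[-1.5,0.35,11.0],0,255],
  [[-2.3,0.55,11.0],0,255],
  [[-3.0,0.75,11.0],0,255],
  [[-3.28,0.83,11.0],0,255],
])

```text
time: 12.03
eef_pos: [0.458, 0.2789, 0.1821]
eef_rot: [3.141, -0.002, 0.061]
contact_force: [-0.7, 0.3, -1.3]
opening: 0.195
finger_force: 60.0
```

carry_out([
  [[0.2,0.56,0],0,255],
  [[0.5,1.07,0],0,255],
  [[0.88,1.52,0],0,255],
  [[1.33,1.91,0],0,255],
  [[1.85,2.2,0],0,255],
  [[2.4,2.4,0],0,255],
  [[2.99,2.51,0],0,255],
  [[3.58,2.51,0],0,255],
  [[4.16,2.4,0],0,255],
  [[4.72,2.2,0],0,255],
])

```text
time: 12.87
eef_pos: [0.5082, 0.26, 0.1806]
eef_rot: [3.142, 0.0, 0.06]
contact_force: [0.0, -0.3, -0.4]
opening: 0.195
finger_force: 60.0
```

carry_out([
  [[0.51,-0.3,0],0,255],
  [[0.97,-0.68,0],0,255],
  [[1.35,-1.13,0],0,255],
  [[1.64,-1.64,0],0,255],
  [[1.85,-2.2,0],0,255],
  [[1.95,-2.79,0],0,255],
  [[1.95,-3.38,0],0,255],
  [[1.85,-3.96,0],0,255],
  [[1.64,-4.52,0],0,255],
  [[1.35,-5.03,0],0,255],
])

```text
time: 13.7
eef_pos: [0.5177, 0.3116, 0.1808]
eef_rot: [-3.141, -0.0, 0.06]
contact_force: [-0.0, 0.8, -0.6]
opening: 0.198
finger_force: 60.0
```

carry_out([
  [[-0.38,-0.45,0],0,255],
  [[-0.83,-0.83,0],0,255],
  [[-1.35,-1.13,0],0,255],
  [[-1.79,-1.3,0],0,255],
  [[-2.19,-1.4,0],0,255],
  [[-2.49,-1.44,0],0,255],
  [[-2.61,-1.45,0],0,255],
  [[-2.61,-1.45,0],0,255],
  [[-2.61,-1.45,0],0,255],
])

```text
time: 14.45
eef_pos: [0.4912, 0.3236, 0.1808]
eef_rot: [3.141, -0.0, 0.06]
contact_force: [-0.3, 0.1, -0.8]
opening: 0.194
finger_force: 60.0
```

carry_out([
  [[-0.1,1.0,0],0,255],
  [[-0.15,2.2,0],0,255],
  [[-0.2,3.4,0],0,255],
  [[-0.2,3.4,0],0,255],
  [[-0.2,3.4,-2.5],0,255],
  [[-0.2,3.4,-5.5],0,255],
  [[-0.2,3.4,-8.5],0,255],
  [[-0.2,3.4,-11.0],0,255],
  [[-0.2,3.4,-11.0],0,255],
])

```text
time: 15.2
eef_pos: [0.4934, 0.2915, 0.2967]
eef_rot: [-3.137, -0.01, 0.059]
contact_force: [0.6, 1.3, -0.5]
opening: 0.193
finger_force: 60.0
```

carry_out([
  [[-0.3,1.5,0],0,255],
  [[-1.0,4.5,0],0,255],
  [[-1.7,8.0,0],0,255],
  [[-2.5,11.5,0],0,255],
  [[-3.3,15.0,0],0,255],
  [[-4.2,18.5,0],0,255],
  [[-5.0,22.0,0],0,255],
  [[-5.6,24.3,0],0,255],
  [[-5.8,25.2,0],0,255],
  [[-5.9,25.5,0],0,255],
])

```text
time: 16.03
eef_pos: [0.447, 0.0294, 0.2905]
eef_rot: [3.141, 0.0, 0.056]
contact_force: [-0.7, 1.2, 0.0]
opening: 0.195
finger_force: 60.0
```

carry_out([
  [[0,0,0],0,255],
  [[0,0,0],0,255],
  [[0,0,0],0,255],
])

```text
time: 16.28
eef_pos: [0.4477, 0.0335, 0.2907]
eef_rot: [-3.141, -0.0, 0.063]
contact_force: [-0.6, 0.7, -0.3]
opening: 0.195
finger_force: 60.0
```

Run:
```python
from h import *
rel((.4475,.0334,.1647),yaw=.06)
p=env.state()["eef_pos"]
a,d=shot("side","s6");P=cloud("side",d)
for z in(.25,.23,.21,.19,.17,.15,.14):
    m=(abs(P[...,2]-z)<.007)&(abs(P[...,0]-p[0])<.04)&(abs(P[...,1]-p[1])<.03)&(d>0)
    q=P[m]
    if len(q):print(z,len(q),np.median(q,0).round(4))
b,_=shot("top","t6")
cv2.imwrite("pics/c7.png",np.hstack([cv2.resize(b[190:250,205:270,::-1],(390,360),interpolation=2),cv2.resize(cv2.imread("pics/top0.png")[190:250,205:270],(390,360),interpolation=2)]))
```

```text
t 16.28 pos [0.4477 0.0335 0.2907] rot [-1.7996e+02 -1.0000e-02  3.6100e+00] open 0.195 F [-0.6  0.7 -0.3] grip 60.0
   (0.4475, 0.0334, 0.1647) [-0.02  0.   12.6 ] 0.17
0.25 41 [0.4433 0.0361 0.2493]
0.23 33 [0.4425 0.0365 0.2293]
0.21 37 [0.4418 0.0372 0.2104]
0.19 37 [0.4415 0.0358 0.1896]
0.17 33 [0.4412 0.0366 0.1701]
0.15 33 [0.4403 0.0366 0.1496]
0.14 27 [0.4407 0.037  0.1407]
```

View pics/c7.png

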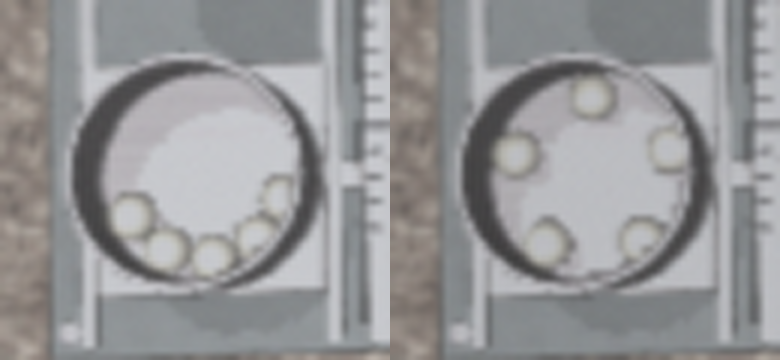

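All five beads now lie in a train along the lower rim, each well away from its start. The rod's lean matches the one it had in the stand at the start (about 1.2°), so I'll lower it at the original grip pose.

carry_out([
  [[0,0,2.0],0,255],
  [[0,0,4.5],0,255],
  [[0,0,6.0],0,255],
  [[0,0,7.0],0,255],
  [[0,0,7.8],0,255],
  [[0,0,8.6],0,255],
  [[0,0,9.4],0,255],
])

```text
time: 16.97
eef_pos: [0.4481, 0.032, 0.1967]
eef_rot: [-3.142, -0.001, 0.06]
contact_force: [-0.4, -0.2, -0.5]
opening: 0.193
finger_force: 60.0
```

```bash
python3 -c "
from h import *
rel((.4475,.0334,.165),yaw=.06)"
```

```text
t 16.97 pos [0.4481 0.032  0.1967] rot [-1.80e+02 -8.00e-02  3.46e+00] open 0.193 F [-0.4 -0.2 -0.5] grip 60.0
   (0.4475, 0.0334, 0.165) [-0.06 -0.14  3.17] 0.02
```

carry_out([
  [[-0.05,-0.13,0.8],0,255],
  [[-0.05,-0.13,1.6],0,255],
  [[-0.05,-0.13,2.4],0,255],
  [[-0.05,-0.13,3.0],0,255],
  [[-0.05,-0.13,3.1],0,255],
  [[-0.05,-0.13,3.1],0,255],
  [[-0.05,-0.13,3.1],0,255],
])

```text
time: 17.55
eef_pos: [0.4474, 0.033, 0.166]
eef_rot: [-3.142, -0.001, 0.06]
contact_force: [1.2, 0.2, -1.4]
opening: 0.199
finger_force: 60.0
```

carry_out([
  [[0,0,0],0,170],
  [[0,0,0],0,140],
  [[0,0,0],0,100],
  [[0,0,0],0,60],
  [[0,0,0],0,20],
  [[0,0,0],0,0],
  [[0,0,0],0,0],
  [[0,0,0],0,0],
  [[0,0,-2],0,0],
  [[0,0,-4],0,0],
])

```text
time: 18.38
eef_pos: [0.4459, 0.0329, 0.2053]
eef_rot: [-3.141, 0.003, 0.06]
contact_force: [0.5, 0.9, -0.4]
opening: 0.869
finger_force: 0.0
```

carry_out([
  [[0,0,-3],0,0],
  [[0,0,-6],0,0],
  [[0,0,-9],0,0],
  [[0,0,-9],0,0],
])

```text
time: 18.72
eef_pos: [0.4502, 0.0337, 0.3016]
eef_rot: [3.141, -0.011, 0.06]
contact_force: [0.5, 1.3, 0.8]
opening: 0.998
finger_force: 0.0
```

Run:
```python
from h import *
rel((.605,.296,.30),yaw=.06)
a,d=shot("side","s7");P=cloud("side",d)
for z in(.205,.2,.19,.17,.15,.12,.1,.09):
    m=(abs(P[...,2]-z)<.005)&(abs(P[...,0]-.447)<.04)&(abs(P[...,1]-.033)<.03)&(d>0)
    q=P[m]
    if len(q):print(z,len(q),np.median(q,0).round(4))
# head / pointer / index / beaker along stand x, from clean top frame(s)
y=np.radians(3.4);ex=np.array([np.cos(y),np.sin(y)])
for f in("top0","t6"):
    g=cv2.imread(f"pics/{f}.png",0).astype(float)
    G=cv2.GaussianBlur(g,(3,1),0)
    # pointer: dark rows in columns 240-256 (excludes shadow: first dark minimum)
    for c in(242,246,250,254,258,260):
        w=np.clip(120-g[168:174,c],0,None)[:5];w[w<15]=0
        r=(w*np.arange(168,173)).sum()/w.sum();p=pz("top",c,r,.101)[:2];print(f,"ptr",c,r.round(2),p.round(4),"s",(p@ex).round(4))
    print(g[164:175,256:272].astype(int)); 
Z=cloud("top",np.load("pics/top0.npy"))
v,u=np.mgrid[:400,:640]
m=(Z[...,2]>.15)&(Z[...,2]<.17)&(u>218)&(u<240)&(v>152)&(v<185)
q=Z[m][:,:2]@ex
g=cv2.imread("pics/top0.png",0)
for c in(224,227,230,233):print("headcol",c,g[150:186,c])
```

```text
t 18.72 pos [0.4502 0.0337 0.3016] rot [179.97  -0.65   3.43] open 0.998 F [0.5 1.3 0.8] grip 0.0
   (0.605, 0.296, 0.3) [ 17.02 -25.26   0.16] -0.01
0.205 74 [0.4398 0.0363 0.2065]
0.2 44 [0.4372 0.0378 0.2004]
0.19 43 [0.4371 0.0374 0.1906]
0.17 41 [0.4383 0.0381 0.1704]
0.15 44 [0.4374 0.0375 0.1502]
0.12 22 [0.4414 0.0354 0.1203]
0.1 20 [0.4414 0.036  0.1012]
0.09 23 [0.4417 0.0353 0.0907]
top0 ptr 242 171.54 [0.5978 0.2727] s 0.6129
top0 ptr 246 171.49 [0.5981 0.2632] s 0.6127
top0 ptr 250 171.51 [0.5983 0.2538] s 0.6123
top0 ptr 254 171.17 [0.5993 0.2443] s 0.6128
top0 ptr 258 171.45 [0.5989 0.2349] s 0.6118
top0 ptr 260 171.09 [0.5999 0.2302] s 0.6125
[[121 125 134 137 137 138 135 128 131 181 187 188 186 167  91  79]
 [123 127 136 137 136 138 137 128 131 183 188 188 187 168  93  80]
 [123 126 135 137 137 136 135 129 132 184 188 188 186 167  91  78]
 [123 127 137 138 136 137 135 129 131 180 185 184 182 163  89  82]
 [122 127 137 137 136 135 135 127 120 159 159 155 146 142 103 112]
 [120 124 135 134 131 132 132 125 113 142 156 156 154 143 105 118]
 [ 99 101 109 104  92  91 102 1
[... 1236 characters left out ...]
97  98 122 161 161 114 110 108 125 171 191 194 197 182 132 142]]
headcol 224 [ 62  58  60  69  95 138 142 133 179 187 189 187 188 188 188 189 186 188
 188 187 188 189 188 188 188 188 188 188 181 109  84  90 102 131 138 138]
headcol 227 [ 61  58  61  88 155 176 181 158 162 180 184 172 186 187 188 188 188 188
 188 187 188 187 187 185 175 180 182 172 179 105  82  81  90  99 132 136]
headcol 230 [ 59  60  62  82 161 183 184 171 185 188 189 188 188 189 188 189 188 188
 187 188 188 189 188 189 187 187 188 188 180 104  81  82  91  99 132 136]
headcol 233 [ 61  60  61  60  76  83  88 128 175 183 183 184 184 185 184 185 186 185
 186 186 185 186 186 185 187 186 186 185 174 102  81  79  92 100 125 136]
```

The rod stands in its socket, with its top at z ≈ 0.2065. The pointer is at s ≈ 0.6123 along the stand axis. I'll move above the head while working out the index position.

carry_out([
  [[1.0,-1.5,0],0,0],
  [[2.8,-4.5,0.5],0,0],
  [[5.0,-8.0,1.5],0,0],
  [[7.2,-11.5,2.5],0,0],
  [[9.5,-15.0,4],0,0],
  [[11.7,-18.5,5.5],0,0],
  [[13.9,-22.0,7],0,0],
  [[15.5,-24.5,8],0,0],
  [[16.1,-25.4,9.0],0,0],
  [[16.1,-25.4,9.2],0,0],
])

```text
time: 19.6
eef_pos: [0.5907, 0.299, 0.1993]
eef_rot: [-3.141, 0.006, 0.065]
contact_force: [-0.8, -0.0, -0.3]
opening: 0.998
finger_force: 0.0
```

carry_out([
  [[0,0,0],0,0],
  [[0,0,0],0,0],
  [[0,0,0],0,0],
])

```text
time: 19.85
eef_pos: [0.5926, 0.2944, 0.2045]
eef_rot: [3.141, -0.001, 0.058]
contact_force: [0.3, -0.1, 0.1]
opening: 1.003
finger_force: 0.0
```

Run:
```python
from h import *
rel((.5958,.2968,.117),yaw=np.radians(3.4))
y=np.radians(3.4);ex=np.array([np.cos(y),np.sin(y)])
S=lambda u,v,z:(pz("top",u,v,z)[:2]@ex).round(4)
print("index",S(270.3,216,.104),S(270.3,215.5,.104),"ptr",S(264,171,.101),"head",S(233,157,.16),S(233,178.6,.16))
g=cv2.imread("pics/t6.png",0)
# rim outer ellipse: depth-step mask at rim level, and bright-rim points
d=np.load("pics/t6.npy");P=cloud("top",d)
m=((P[...,2]>.05)&(P[...,2]<.085)).astype(np.uint8);m[:190]=0;m[250:]=0;m[:,:208]=0;m[:,262:]=0
c=max(cv2.findContours(m,0,1)[0],key=cv2.contourArea)
e=cv2.fitEllipse(c);print("ell",np.round(e[0],2),np.round(e[1],1),"s",S(*e[0],.074))
# ticks: dark spots along rail column
print(g[195:232,267],g[150:195,267])
```

```text
t 19.85 pos [0.5926 0.2944 0.2045] rot [ 1.7995e+02 -6.0000e-02  3.3200e+00] open 1.003 F [ 0.3 -0.1  0.1] grip 0.0
   (0.5958, 0.2968, 0.117) [ 0.33 -0.22  8.75] -0.08
index 0.505 0.5061 ptr 0.6123 head 0.6365 0.5878
ell [235.8  218.36] [39.  40.3] s 0.5041
[197 200 195 157 193 199 195 159 193 199 194 150 192 199 194 144 163 195
 196 171 155 193 199 191 137 189 197 192 140 188 197 192 154 166 192 195
 194] [114 119 122 115 121 132 142 191 199 200 200 199 199 199 199 199 200 196
 164 166 193 195 178 161 194 199 195 165 194 199 198 179 196 199 195 165
 195 199 194 146 171 196 196 178 174]
```

carry_out([
  [[0.3,-0.05,0],0,0],
  [[0.3,-0.05,2.5],0,0],
  [[0.3,-0.05,5.0],0,0],
  [[0.3,-0.05,7.5],0,0],
  [[0.3,-0.05,8.7],0,0],
  [[0.3,-0.05,8.7],0,0],
  [[0.3,-0.05,8.7],0,0],
  [[0.3,-0.05,8.7],0,0],
])

```text
time: 20.52
eef_pos: [0.5965, 0.2974, 0.1188]
eef_rot: [-3.14, -0.003, 0.06]
contact_force: [-0.3, -0.3, 0.7]
opening: 1.001
finger_force: 0.0
```

```bash
python3 -c "
from h import *
rel((.5958,.2968,.117),yaw=.0593)"
```

```text
t 20.52 pos [0.5965 0.2974 0.1188] rot [-1.7992e+02 -1.7000e-01  3.4100e+00] open 1.001 F [-0.3 -0.3  0.7] grip 0.0
   (0.5958, 0.2968, 0.117) [-0.07  0.05  0.18] 0.02
```

carry_out([
  [[0,0,0],0,255],
  [[0,0,0],0,255],
  [[0,0,0],0,255],
  [[0,0,0],0,255],
  [[0,0,0],0,255],
  [[0,0,0],0,255],
  [[0,0,0],0,255],
  [[0,0,0],0,255],
  [[0,0,0],0,255],
  [[0,0,0],0,255],
], newtons=35)

```text
time: 21.35
eef_pos: [0.5953, 0.2975, 0.1168]
eef_rot: [-3.14, -0.0, 0.06]
contact_force: [-0.9, 2.0, -0.1]
opening: 0.405
finger_force: 35.0
```

carry_out([
  [[0,0,0],0,255],
  [[0,0,0],0,255],
  [[0,0,0],0,255],
])

```text
time: 21.6
eef_pos: [0.5953, 0.2974, 0.1168]
eef_rot: [-3.14, -0.0, 0.06]
contact_force: [-0.4, 3.0, -0.8]
opening: 0.405
finger_force: 35.0
```

carry_out([
  [[-0.5,0,0],0,255],
  [[-1.5,0,0],0,255],
  [[-3.0,0,0],0,255],
  [[-4.5,0,0],0,255],
  [[-6.0,0,0],0,255],
  [[-7.5,0,0],0,255],
  [[-9.0,0,0],0,255],
  [[-10.2,0,0],0,255],
  [[-10.7,0,0],0,255],
  [[-10.73,0,0],0,255],
])

```text
time: 22.43
eef_pos: [0.4863, 0.2914, 0.1168]
eef_rot: [-3.14, 0.0, 0.061]
contact_force: [-0.8, 5.2, -5.0]
opening: 0.408
finger_force: 35.0
```

carry_out([
  [[0,0,0],0,255],
  [[0,0,0],0,255],
  [[0,0,0],0,255],
  [[0,0,0],0,255],
])

```text
time: 22.77
eef_pos: [0.4877, 0.2915, 0.1168]
eef_rot: [-3.14, -0.0, 0.061]
contact_force: [-0.7, 5.4, -3.2]
opening: 0.408
finger_force: 35.0
```

Run:
```python
from h import *
rel((.5953-.1073*.9982,.2974-.1073*.0593,.117),yaw=.0593)
a,_=shot("side","s8");b,_=shot("top","t8")
A=cv2.resize(a[190:270,210:310,::-1],None,fx=5,fy=5,interpolation=2)
B=cv2.resize(b[195:240,245:290,::-1],(400,400),interpolation=2)
B=cv2.copyMakeBorder(B[:, :300],0,0,0,0,0);cv2.imwrite("pics/c8.png",np.hstack([A,B]))
```

```text
t 22.77 pos [0.4877 0.2915 0.1168] rot [-1.799e+02 -1.000e-02  3.470e+00] open 0.408 F [-0.7  5.4 -3.2] grip 35.0
   (0.48819314, 0.29103711, 0.117) [ 0.04  0.05 -0.02] 0.07
```

View pics/c8.png

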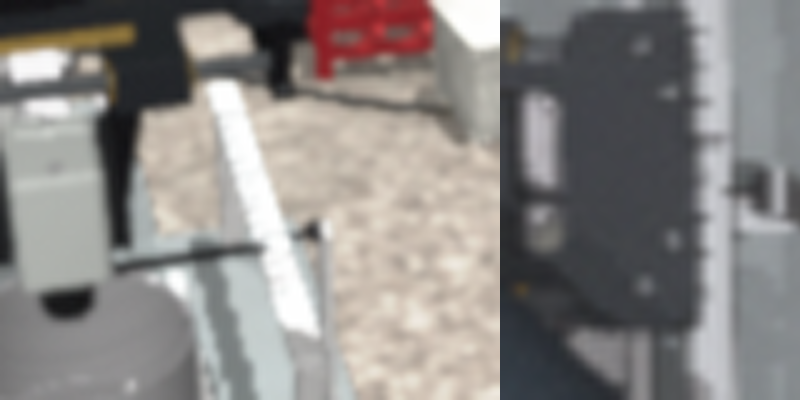

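In the side view the pointer runs from about crop (112,268) to its tip at (265,246), in line with the index tip at (305,235). The gripper hides the pointer tip from above. There is time to let go (the brake holds), look from the top and re-grip for an exact check.

carry_out([
  [[0,0,0],0,0],
  [[0,0,0],0,0],
  [[0,0,0],0,0],
  [[0,0,0],0,0],
  [[0,0,0],0,0],
  [[0,0,0],0,0],
  [[0,0,0],0,0],
  [[0,0,0],0,0],
  [[0,0,-2],0,0],
  [[0,0,-5],0,0],
])

```text
time: 23.7
eef_pos: [0.4867, 0.288, 0.1645]
eef_rot: [3.137, 0.006, 0.059]
contact_force: [1.6, -0.5, -0.1]
opening: 0.986
finger_force: 0.0
```

carry_out([
  [[0,0,-4],0,0],
  [[0,0,-8],0,0],
  [[0,0,-12],0,0],
  [[-0.8,4,-12.5],0,0],
  [[-1.6,8,-12.5],0,0],
  [[-2.5,12,-12.5],0,0],
  [[-3.3,16,-12.5],0,0],
  [[-4.0,20,-12.5],0,0],
  [[-4.5,23,-12.5],0,0],
  [[-4.5,23,-12.5],0,0],
])

```text
time: 24.53
eef_pos: [0.4563, 0.05, 0.2916]
eef_rot: [3.137, 0.001, 0.048]
contact_force: [0.2, -0.6, 0.1]
opening: 0.996
finger_force: 0.0
```

Run:
```python
from h import *
rel((.488,.2912,.21),(.488,.2912,.29),yaw=.0593)
b,_=shot("top","t9");g=cv2.cvtColor(b,7)
cv2.imwrite("pics/c9.png",cv2.resize(b[195:240,215:290,::-1],None,fx=10,fy=10,interpolation=2))
print(g[208:224,252:278].astype(int))
```

```text
t 24.53 pos [0.4563 0.05   0.2916] rot [1.7972e+02 7.0000e-02 2.7400e+00] open 0.996 F [ 0.2 -0.6  0.1] grip 0.0
   (0.488, 0.2912, 0.21) [  4.32 -23.94   8.16] -0.66
   (0.488, 0.2912, 0.29) [  4.32 -23.94   0.16] -0.66
[[134  90 103 155 195 199 188 174 189 169 152 149 142 141 193 198 198 198
  183 138 137 115 104  98  88  88]
 [170 121  85 125 188 198 190 174 190 174 153 149 139 137 188 193 192 191
  176 115 107 103 102  99  88  88]
 [165 160  89  98 154 192 187 171 190 174 152 141 112 116 140 144 142 144
  152 104 101 101 100  97  89  86]
 [178 168  91  78 114 169 181 160 189 175 152 139 108 122 160 163 161 166
  170 107 100 101 100  97  88  86]
 [175 154 117  80  96 149 181 163 189 175 151 139 109 135 188 194 195 193
  177 110 100 100 100  96  88  87]
 [181 177 160  88  81 125 177 164 191 176 152 139 110 137 192 196 195 197
  178 108 101  99  98 100 103  86]
 [182 184 171  92  74 107 153 155 184 170 149 139 109 135 181 170 177 194
  175 105  96  84  69 101 142  89]
 [175 177 167  95  72  83 106 114 132 127 120 131 105 121 156 152 174 193
  172 102  92  72  60  98 143  87]
 [102  
[... 165 characters left out ...]
96 199 194
  173 127 135  91  62  95 134  81]
 [163 163 149 115  80  80 116 164 183 178 186 188 183 168 182 191 194 196
  179 131 144 102  72  99 135  83]
 [141 143 154 107  75  76 112 169 193 189 197 198 189 160 140 136 161 193
  179 131 155 149 126 122 113  86]
 [156 140 146  97  75  75 104 159 191 188 191 191 183 166 181 188 193 197
  179 132 159 160 156 154 142 129]
 [175 146 158  89  73  82 103 142 191 181 143 132 129 135 177 196 199 197
  175 102 105 114 113 113 107  98]
 [183 157 167  92  75  83 106 138 192 184 141 136 137 129 172 190 194 197
  177 109  99 102 102 103  98  89]
 [186 156 159  90  77  93 124 138 192 183 143 139 139 120 140 137 163 193
  179 111 102 100 101 102  96  88]]
```

View pics/c9.png

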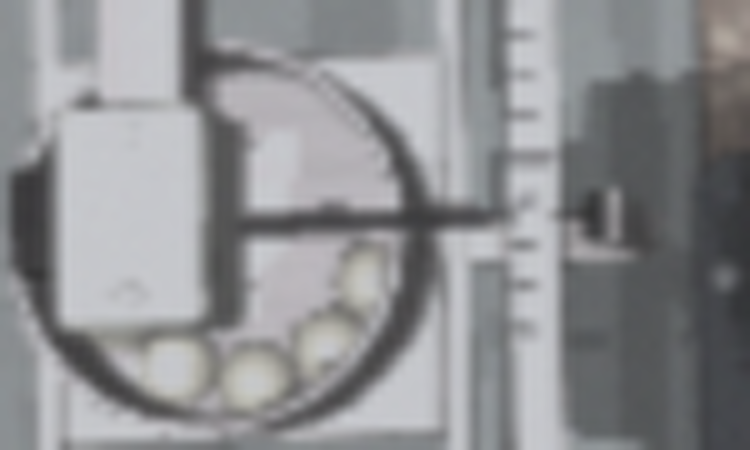

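From above, the pointer tip (col 265, row ≈216.05) and the index tip (col 270, row ≈216.0) agree within about 0.1 px, roughly 0.3 mm. I'll go back and re-grip at the same place.

carry_out([
  [[0.5,-3,0],0,0],
  [[1.3,-7,0],0,0],
  [[2.1,-11,0],0,0],
  [[2.9,-15,0],0,0],
  [[3.7,-19,0],0,0],
  [[4.3,-22,0],0,0],
  [[4.5,-23,0],0,0],
  [[4.5,-23,0],0,0],
  [[4.5,-23,3],0,0],
  [[4.5,-23,6],0,0],
])

```text
time: 25.42
eef_pos: [0.4893, 0.2902, 0.2326]
eef_rot: [-3.141, -0.004, 0.059]
contact_force: [0.7, -0.9, -0.1]
opening: 1.002
finger_force: 0.0
```

carry_out([
  [[0,0,3],0,0],
  [[0,0,6],0,0],
  [[0,0,9],0,0],
  [[0,0,11],0,0],
  [[0,0,11.5],0,0],
  [[0,0,11.5],0,0],
  [[0,0,11.5],0,0],
  [[0,0,11.5],0,0],
  [[0,0,11.5],0,0],
])

```text
time: 26.17
eef_pos: [0.4892, 0.2909, 0.1185]
eef_rot: [-3.14, -0.003, 0.06]
contact_force: [0.7, -0.0, -0.4]
opening: 1.002
finger_force: 0.0
```

```bash
python3 -c "
from h import *
rel((.4877,.2915,.117),yaw=.0605)"
```

```text
t 26.17 pos [0.4892 0.2909 0.1185] rot [-1.7994e+02 -1.7000e-01  3.4200e+00] open 1.002 F [ 0.7 -0.  -0.4] grip 0.0
   (0.4877, 0.2915, 0.117) [-0.15 -0.07  0.15] -0.05
```

carry_out([
  [[0,0,0],0,120],
  [[0,0,0],0,120],
  [[0,0,0],0,120],
  [[0,0,0],0,120],
  [[0,0,0],0,120],
  [[0,0,0],0,120],
  [[0,0,0],0,120],
], newtons=35)

```text
time: 26.75
eef_pos: [0.4879, 0.2931, 0.1168]
eef_rot: [-3.137, -0.001, 0.061]
contact_force: [-0.4, 6.9, -4.6]
opening: 0.577
finger_force: 3.4
```

carry_out([
  [[0,0,0],0,255],
  [[0,0,0],0,255],
  [[0,0,0],0,255],
  [[0,0,0],0,255],
  [[0,0,0],0,255],
  [[0,0,0],0,255],
  [[0,0,0],0,255],
  [[0,0,0],0,255],
])

```text
time: 27.42
eef_pos: [0.488, 0.2915, 0.1168]
eef_rot: [-3.14, -0.0, 0.06]
contact_force: [-1.0, 5.1, -3.2]
opening: 0.406
finger_force: 35.0
```

Run:
```python
from h import *
rel((.4877,.2915,.117),yaw=.0605)
a,_=shot("side","s9")
g=lambda f:cv2.imread(f"pics/{f}.png",0).astype(float)
for f in("s8","s9"):   # pointer row centroid by column, same camera, before/after re-grip
    G=g(f);o=[]
    for c in(238,243,248,253,258):
        r0=int(243-.144*(c-233)) ;w=np.clip(110-G[r0-4:r0+5,c],0,None);o.append(((w*np.arange(r0-4,r0+5)).sum()/max(w.sum(),1)).round(2))
    print(f,o)
```

```text
t 27.42 pos [0.488  0.2915 0.1168] rot [-1.7988e+02 -1.0000e-02  3.4600e+00] open 0.406 F [-1.   5.1 -3.2] grip 35.0
   (0.4877, 0.2915, 0.117) [-0.03 -0.   -0.02] -0.01
s8 [np.float64(242.41), np.float64(241.73), np.float64(240.63), np.float64(240.09), np.float64(239.45)]
s9 [np.float64(242.45), np.float64(241.74), np.float64(240.89), np.float64(240.15), np.float64(239.51)]
```

The re-gripped position agrees with the verified one to about 0.3 mm, with the button in and a 35 N grip, so I'm handing in.

```bash
python3 -c "
from bench import env
print(env.hand_in())"
```

```text
the job is handed in; nothing more can be done
None
```

The job is handed in, at about 27 s on the clock: the beads are stirred and all still in the beaker, the rod is back upright in its stand and released, and the head is held with the button squeezed in and its pointer within about 0.3 mm of the index tip; the bystanders were not touched.

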